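# Turn the counting cup mouth-up on the mat

## Robot

A 7-joint arm with a two-finger parallel gripper is mounted at the origin on the work surface. World frame = base frame: x ahead of the robot, y to its left, z up, the work surface at z = 0. Lengths are in m, angles in rad, forces in N, time in s.
With the tool pointing down it reaches from about 0.4 to 0.85 m from the base axis. Payload 4.5 kg.
Tool frame: the origin (TCP) lies on the centre line of the jaws, within the pads' length; the fingertips stand r.tips_ahead ahead of it and the grasp point (between the pads) is the TCP (r.tips_ahead is the distance from the TCP to the fingertips, in m); z points along the fingers, y is the direction in which the jaws open and shut (so a half turn about z gives the same grasp; the last joint's range is limited). The gripper opens to 88 mm and grips with 3 to 60 N. Pads are 18 mm wide; open, the fingers measure 123 mm over their backs; the gripper's body (75 mm by 187 mm) begins 45 mm behind the grasp point.
Start: joints at [1.282, 0.689, -0.195, 1.565, 0.157, 0.902, -0.215], TCP at [0.198, -0.593, 0.258] pointing down, gripper open.
Joint ranges: [-3.01, 3.01], [-0.46, 2.08], [-1.47, 1.51], [0.13, 2.56], [-1, 4.14], [0.04, 2.09], [-2.66, 2.66]. Speed limits (rad/s): [2.57, 2.57, 3.14, 3.14, 3.14, 3.14, 3.14].

## Interface

Orientations are given as a unit quaternion [x, y, z, w].
In Python, from plant import r gives the robot as it stands.
- The arm moves only by the shell command python3 -m inch 'ROWS' [FORCE]. ROWS is JSON, a list of rows, each a list of 5 numbers: the shift along the world's x, y, z in units of 25 mm (1.0 is 25 mm), then the turn about the world's z in units of 6 degrees (1.0 is 6 degrees), then the finger opening in mm, from 0 to 88.1. A call has 1 to 5 rows; each row shifts and turns the commanded pose from where the row before left it; what a row does not reach is not made up. A row lasts 1/10 s, in which the tool goes at most 50 mm and 8.59 degrees, less where a joint would pass 70% of its speed; a pose out of reach is approached as far as the arm can. A call is refused whole if a number of a shift passes 1 or a number of a turn 1, either way. A call with a gripper value outside its range is refused whole. The fingers move at their own pace and stop on an object; FORCE is the grip in N (left out, the last holds). Time passes only in rows, so rows that do not move let the fingers close. It gives the time, the measured TCP pose, the force and the opening at its end, in the units of the state.
- r.get_state(): the state, without advancing time (a new reading comes with each control period).
- r.snapshot(name): name is "side" or "top" or "wrist"; returns a dict with "pixels" (384x512x3 uint8, red, green, blue), "range_z" (384x512 float32, m along the optical axis (not along the pixel's ray), 0 where there is no reading), "K" (3x3 intrinsics, pixels), "position" and "attitude" of the camera in the world. Camera axes: x right, y up, looking along -z (the intrinsics and any distortion apply to the point x, -y, -z); pixel columns grow to the right and rows downward; lengths in m; the calibration is good to about 2 mm. A picture is of the moment at which its call begins.
- r.finish_job(): hands the job in, once; it reports no verdict.
The state is a dict: "clock": time; "q": joint angles; "qd": joint speeds; "joint_torque": joint torques, N m; "tool_pos": TCP position; "eef_rot": TCP orientation; "contact_force": force on the tool from outside, world axes, zero at the start; "moment": the same for the moment, N m; "opening": opening from 0.0 (shut) to 1.0 (fully open).
Only numpy, scipy, OpenCV 4.12 (cv2) and the standard library are available. Lean on these libraries where they do the work, as an engineer would, in place of code of your own. Each camera call takes 0.05 s, during which the arm holds its last target. There are 200 camera calls.

## Task

Pick up the short round-bottomed metal cup that stands mouth-down on the storeroom bench and leave it standing mouth-up, wholly on the black counting mat, ready to count screws into. Set it down low rather than dropping it, and leave the taller straight can and the shallow dish where they are.

Things in the scene. Friction and masses are not known exactly. Their poses are not given: they have to be found in the camera images.
- cup_center (a point): Counting cup: plain grey metal, round, 60 mm across, 52 tall, 0.2 kg, mouth-down. Point: on its axis, 26 mm from either end. z axis from mouth to closed bottom (up now, down when done). The 28 mm by the mouth are straight, wall 3; the rest a dome with a 36 mm flat. Heavy bottom: tipped 60 degrees or more and let go touching the mat, it rolls on by itself, about 55 mm, and stands mouth-up.
- tall_can_center (a point): Bystander: a straight-sided metal can of the same grey, 60 mm across and 85 mm tall, also mouth-down. This point is on its axis half-way up; z up. Leave it alone.
- dish_center (a point): Bystander: a shallow metal dish of the same grey, 90 mm across and 30 mm tall, mouth-up. This point is on its axis half-way up; z up. Leave it alone.
- counting_mat: The counting mat: black rubber, 260 x 260 mm, 3 mm thick, fixed to the bench. Origin at the centre of its underside, x and y along its edges, z up.

How it is judged:
By the outcome, as a careful person would: the job done as asked, in the order asked, and still so for the second after the job is handed in, with the robot touching nothing.
It also fails if it takes over 45 s, if anything falls off the work surface, if the arm or the gripper's body presses on something with over 40 N, if the wrist force passes 120 N, or if a joint passes its speed limit or range.

## Working session

There is one attempt and no reset: what is moved stays moved. The work goes in short steps, Python scripts to look and compute and a shell command to move; the robot and the scene stay as the last step left them, time stands still between calls to the robot, and variables do not carry over. Pictures are saved under pics/ and viewed, about 8 in all and at most 12, crops included, and the job is handed in when it is done.

```bash
mkdir -p pics; ls; cat > h.py <<'E'
from plant import r
import numpy as np, cv2
from scipy.spatial.transform import Rotation as R
def snap(n,f):
    s=r.snapshot(n); cv2.imwrite('pics/'+f,s['pixels'][:,:,::-1]); np.save('pics/'+f+'.npy',s,allow_pickle=True); return s
def world(s):
    z=s['range_z'];K=s['K'];v,u=np.mgrid[:384,:512]
    x=(u-K[0,2])/K[0,0]*z;y=(v-K[1,2])/K[1,1]*z
    a=np.array(s['attitude'])
    M=a if a.shape==(3,3) else R.from_quat(a).as_matrix()
    return np.stack([x,-y,-z],-1)@M.T+np.array(s['position'])
E
python3 - <<'E'
from h import *
for n in('top','side'):
    s=snap(n,n+'0.png'); print({k:v for k,v in s.items() if k not in('pixels','range_z')})
print(r.get_state(), r.tips_ahead)
a=[cv2.imread(f'pics/{n}0.png') for n in('top','side')]
cv2.imwrite('pics/both.png',cv2.resize(np.vstack(a),(400,600)))
E
```

```text
pics
{'K': array([[361.86572657,   0.        , 253.72304559],
       [  0.        , 361.86572657, 188.0034443 ],
       [  0.        ,   0.        ,   1.        ]]), 'position': array([ 0.49197525, -0.03199305,  0.76555376]), 'attitude': array([-0.00813558,  0.03657215,  0.71508977, -0.69802788])}
{'K': array([[443.00634272,   0.        , 262.61423339],
       [  0.        , 443.00634272, 200.38892782],
       [  0.        ,   0.        ,   1.        ]]), 'position': array([0.37407256, 0.63764822, 0.55286169]), 'attitude': array([-0.05826513,  0.46458788,  0.87781179, -0.10104323])}
{'clock': 0.1, 'q': array([ 1.28181486,  0.68991435, -0.1945219 ,  1.56618759,  0.15733334,
        0.90248299, -0.2150526 ]), 'qd': array([ 0.00106007, -0.00213875,  0.00130167, -0.00259224,  0.00067984,
       -0.00162639, -0.00020222]), 'joint_torque': array([-3.56953213e-03, -5.28507257e+01, -1.27174169e+00, -1.53838563e+01,
       -5.26151899e-02,  1.99356953e-03,  5.18137017e-05]), 'tool_pos': array([ 0.19804962, -0.59225797,  0.25699534]), 'eef_rot': array([ 9.86993245e-01,  1.60759742e-01, -1.94721512e-04, -7.75051579e-04]), 'contact_force': array([-0.4395062 , -0.19270712,  0.0210061 ]), 'moment': array([-0.0346019,  0.0675141,  0.0205108]), 'opening': 0.9989363980387406} 0.019
```

View pics/top0.png

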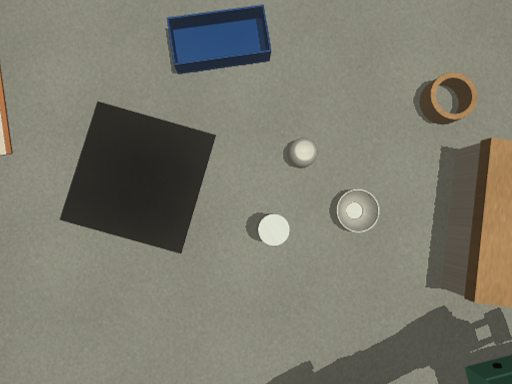

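View pics/side0.png

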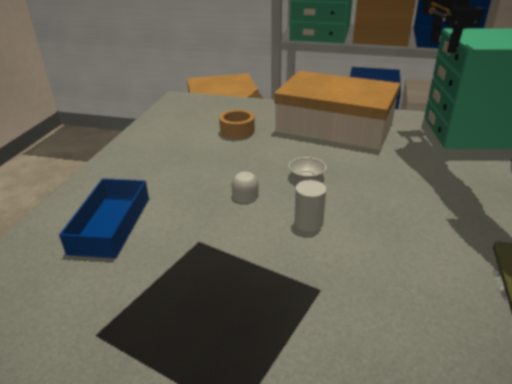

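The top view shows the cup (dome) at (303,152), the tall can at (274,230), the dish at (358,210) and the mat centred near (138,177). The tool can't tilt, so I'll need an edge to lever the cup over, and I'm measuring the candidates too.

```bash
python3 - <<'E'
from h import *
np.set_printoptions(precision=4,suppress=True)
s=np.load('pics/top0.png.npy',allow_pickle=True).item();W=world(s)
for n,p in dict(cup=(303,152),can=(274,230),dish=(358,211),mat=(138,177),m1=(98,102),m2=(215,135),m3=(181,252),m4=(62,219),floor=(250,130),tray_in=(218,42),t1=(168,17),t2=(264,8),t3=(270,60),t4=(177,72),ring=(436,112),box=(500,220),b1=(490,139),b2=(467,298),left=(3,110)).items(): print(n,W[p[1],p[0]])
def blob(n,u0,u1,v0,v1,zl,zh):
    w=W[v0:v1,u0:u1].reshape(-1,3);m=(w[:,2]>zl)&(w[:,2]<zh);w=w[m];print(n,m.sum(),w.min(0),w.max(0),(w.min(0)+w.max(0))/2)
blob('cup',280,325,130,175,.048,.06)
blob('cup',280,325,130,175,.02,.06)
blob('can',250,300,205,255,.08,.09)
blob('dish',325,390,180,240,.025,.04)
blob('tray',150,285,0,85,.02,.1)
blob('ring',410,485,65,130,.02,.1)
blob('box',430,512,130,310,.03,.2)
E
```

```text
cup [ 0.6069 -0.1619  0.0511]
can [ 0.4549 -0.096   0.0845]
dish [ 0.4858 -0.2841  0.0031]
mat [0.5685 0.1782 0.0029]
m1 [0.7286 0.2601 0.0047]
m2 [ 0.6554  0.0164 -0.0008]
m3 [0.4103 0.0912 0.0014]
m4 [0.485  0.3334 0.0026]
floor [ 0.665  -0.0586 -0.0009]
tray_in [0.8584 0.006  0.0014]
t1 [0.9149 0.1128 0.0011]
t2 [ 0.935  -0.096   0.0002]
t3 [ 0.8193 -0.1062 -0.0027]
t4 [0.7889 0.0932 0.0116]
ring [ 0.6856 -0.4416  0.0462]
box [ 0.4634 -0.5117  0.1141]
b1 [ 0.615  -0.5045  0.1121]
b2 [ 0.3196 -0.4522  0.0954]
left [0.7145 0.4549 0.004 ]
cup 351 [ 0.5871 -0.1867  0.048 ] [ 0.6316 -0.1404  0.0537] [ 0.6093 -0.1635  0.0509]
cup 675 [ 0.5796 -0.1912  0.0208] [ 0.639  -0.1346  0.0537] [ 0.6093 -0.1629  0.0373]
can 782 [ 0.4267 -0.1246  0.0802] [ 0.4849 -0.0659  0.0876] [ 0.4558 -0.0952  0.0839]
dish 280 [ 0.443  -0.3181  0.025 ] [ 0.5295 -0.2308  0.0327] [ 0.4862 -0.2745  0.0289]
tray 1890 [ 0.7879 -0.1035  0.0201] [0.9134 0.1062 0.0525] [0.8507 0.0013 0.0363]
ring 1377 [ 0.6689 -0.5291  0.0201] [ 0.7679 -0.4293  0.0512] [ 0.7184 -0.4792  0.0357]
box 8851 [ 0.305  -0.5445  0.03  ] [ 0.6176 -0.4513  0.118 ] [ 0.4613 -0.4979  0.074 ]
```

```bash
python3 - <<'E'
from h import *
np.set_printoptions(precision=4,suppress=True)
s=np.load('pics/side0.png.npy',allow_pickle=True).item();W=world(s)
w=W[s['range_z']>0]
for zl in(.15,.25,.35):
  m=(w[:,2]>zl)&(abs(w[:,0])<1)&(abs(w[:,1])<.8); q=w[m]; print(zl,m.sum())
  if m.sum(): print(np.unique(np.round(q[:,:2],1),axis=0,return_counts=True))
s=np.load('pics/top0.png.npy',allow_pickle=True).item();W=world(s)
w=W.reshape(-1,3);m=(w[:,2]>.1)&(w[:,2]<.13)&(w[:,0]>.3)&(w[:,1]<-.4);q=w[m]
for x in np.arange(.34,.62,.04):
  k=abs(q[:,0]-x)<.008; 
  if k.any(): print(x,q[k,1].max(),np.median(q[k,2]))
E
```

```text
0.15 6258
(array([[ 0. , -0.7],
       [ 0. , -0.6],
       [ 0. , -0.5],
       [ 0.1, -0.7],
       [ 0.1, -0.6],
       [ 0.1, -0.5],
       [ 0.2, -0.7],
       [ 0.2, -0.6],
       [ 0.2, -0.5],
       [ 0.3, -0.7],
       [ 0.3, -0.6]]), array([  74,   40,  196,  204,  426, 2265,  255, 1214, 1524,   39,   21]))
0.25 3076
(array([[ 0. , -0.7],
       [ 0. , -0.6],
       [ 0.1, -0.7],
       [ 0.1, -0.6],
       [ 0.1, -0.5],
       [ 0.2, -0.7],
       [ 0.2, -0.6],
       [ 0.2, -0.5],
       [ 0.3, -0.7],
       [ 0.3, -0.6]]), array([ 74,  40, 204, 426, 506,  75, 698, 993,  39,  21]))
0.35 73
(array([[ 0.2, -0.6],
       [ 0.2, -0.5]]), array([55, 18]))
0.34 -0.4539878674936588 0.11420274519690443
0.38 -0.46124534987233445 0.11428215248888918
0.42 -0.4682604534666791 0.11415109185685635
0.45999999999999996 -0.4739122967526125 0.11403621491951016
0.49999999999999994 -0.4815037616355192 0.11417526611564954
0.5399999999999999 -0.4888405980118562 0.11430227845818314
0.5799999999999998 -0.49540313942868974 0.11443407272568351
```

```bash
python3 -m inch '[[0.9,0.95,0.2,0,88],[0.95,0.95,0,1,88],[0.95,1,0,1,88],[0.95,1,0,1,88],[0.95,1,0,1,88]]' 10
```

```text
clock: 0.6
tool_pos: [0.3164, -0.469, 0.2625]
eef_rot: [0.931, 0.364, -0.0, -0.0]
contact_force: [0.7, 1.2, 0.1]
opening: 0.999
```

```bash
python3 -m inch '[[0.9,0.94,0,1,88],[0.9,0.94,0,1,88],[0.9,0.94,0,1,88],[0.9,0.94,0,1,88],[0.9,0.94,0,1,88]]'; python3 -m inch '[[0.9,0.94,0,1,88],[0.9,0.94,0,0.2,88],[0.9,0.94,0,0,88],[0.9,0.94,0,0,88],[0.9,0.94,0,0,88]]';python3 -m inch '[[0.9,0.94,-0.4,0,88],[0.9,0.94,-0.8,0,88],[0.9,0.94,-0.8,0,88],[0,0,-0.5,0,88],[0,0,0,0,88]]'
python3 - <<'E'
from h import *
np.set_printoptions(precision=4,suppress=True)
s=snap('wrist','w1.png');W=world(s);w=W.reshape(-1,3)
c=r.get_state()['tool_pos'];print(c)
m=(s['range_z'].ravel()>0)&(np.hypot(w[:,0]-.609,w[:,1]+.163)<.045)&(w[:,2]>.046)&(w[:,2]<.056);q=w[m]
print(m.sum(),q.min(0),q.max(0),(q.min(0)+q.max(0))/2,q.mean(0))
E
```

```text
clock: 1.1
tool_pos: [0.4288, -0.3516, 0.2624]
eef_rot: [0.805, 0.593, -0.0, -0.0]
contact_force: [0.2, -0.4, 1.0]
opening: 0.996
clock: 1.6
tool_pos: [0.5412, -0.2342, 0.2623]
eef_rot: [0.768, 0.641, -0.0, -0.0]
contact_force: [1.2, -0.7, -0.5]
opening: 0.999
clock: 2.1
tool_pos: [0.6068, -0.164, 0.1978]
eef_rot: [0.767, 0.641, -0.002, -0.002]
contact_force: [0.2, -0.8, -0.4]
opening: 0.998
[ 0.6071 -0.1655  0.1991]
2178 [ 0.5862 -0.188   0.046 ] [ 0.6343 -0.1403  0.0542] [ 0.6102 -0.1641  0.0501] [ 0.6108 -0.1631  0.0506]
```

View pics/w1.png

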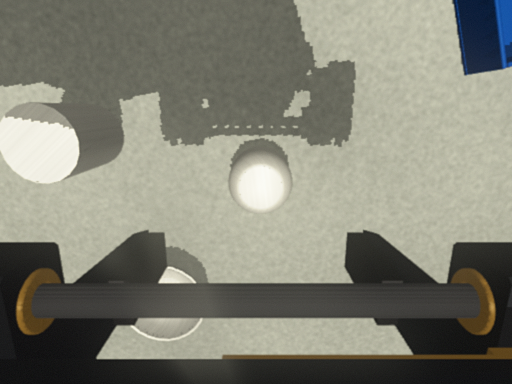

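Cup is at px (260,182) between the fingers, (0.610, -0.164) in both measurements. Descend and grip near the rim.

```bash
python3 -m inch '[[0.1,0.05,-1,0,88],[0,0,-1,0,88],[0,0,-1,0,88],[0,0,-1,0,88],[0,0,-1,0,88]]';python3 -m inch '[[0,0,-1,0,88],[0,0,-0.6,0,88],[0,0,-0.4,0,88],[0,0,0,0,88],[0,0,0,0,40]]' 8; python3 -m inch '[[0,0,0,0,40],[0,0,0,0,40],[0,0,0,0,40],[0,0,0,0,40],[0,0,0,0,40]]' 8
```

```text
clock: 2.65
tool_pos: [0.6106, -0.1659, 0.0755]
eef_rot: [0.769, 0.64, -0.0, 0.001]
contact_force: [0.0, -0.8, 0.6]
opening: 0.999
clock: 3.15
tool_pos: [0.6114, -0.1639, 0.0261]
eef_rot: [0.768, 0.641, 0.0, 0.001]
contact_force: [0.2, -0.9, 0.5]
opening: 0.929
clock: 3.65
tool_pos: [0.611, -0.1635, 0.0259]
eef_rot: [0.768, 0.641, 0.0, 0.0]
contact_force: [-1.1, 0.9, 7.0]
opening: 0.674
```

```bash
python3 -m inch '[[0,0,0.5,0,40],[0,0,1,0,40],[0,0,1,0,40],[0,0,1,0,40],[0,0,1,0,40]]' 12;python3 -m inch '[[0,0,1,0,40],[0,0,0.3,0,40],[-0.2,-0.7,0,0,40],[-0.27,-0.934,0,0,40],[-0.27,-0.934,0,0,40]]'; python3 -m inch '[[-0.27,-0.934,0,0,40],[-0.27,-0.934,0,0,40],[-0.27,-0.934,0,0,40],[-0.27,-0.934,0,0,40],[-0.27,-0.934,0,0,40]]'; python3 -m inch '[[-0.27,-0.934,0,0,40],[-0.27,-0.934,0,0,40],[-0.27,-0.934,0,0,40],[-0.27,-0.934,0,0,40],[-0.27,-0.934,0,0,40]]'
python3 - <<'E'
from h import *
print(r.get_state()['tool_pos'],r.get_state()['opening'])
s=snap('side','s1.png');t=snap('top','t1.png')
cv2.imwrite('pics/a1.png',np.hstack([cv2.resize(s['pixels'][60:210,230:430,::-1],(400,300)),cv2.resize(t['pixels'][130:280,312:512,::-1],(400,300))]))
E
```

```text
clock: 4.15
tool_pos: [0.6103, -0.1635, 0.1389]
eef_rot: [0.768, 0.641, -0.0, -0.0]
contact_force: [0.5, -0.2, -2.3]
opening: 0.676
clock: 4.65
tool_pos: [0.5915, -0.228, 0.1695]
eef_rot: [0.767, 0.641, -0.0, -0.001]
contact_force: [1.4, -1.1, -2.8]
opening: 0.675
clock: 5.15
tool_pos: [0.5574, -0.3451, 0.1692]
eef_rot: [0.768, 0.641, -0.0, -0.001]
contact_force: [0.9, -1.0, -1.7]
opening: 0.674
clock: 5.65
tool_pos: [0.5237, -0.4617, 0.169]
eef_rot: [0.768, 0.641, -0.0, -0.001]
contact_force: [0.8, 0.3, -3.2]
opening: 0.678
[ 0.52366875 -0.46172461  0.16898958] 0.677543156727713
```

View pics/a1.png

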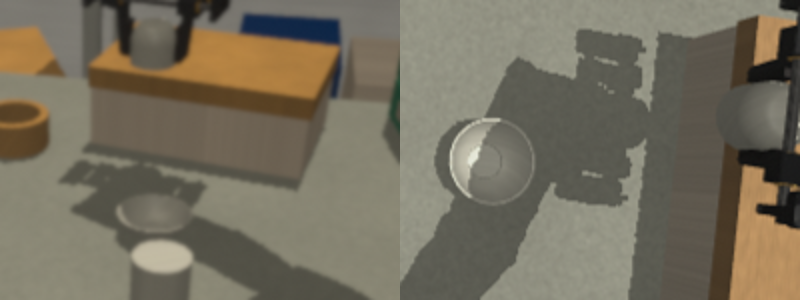

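The cup is held upright at crop left (155,45), just in front of the box edge. Shift slightly and lower onto the edge.

```bash
python3 -m inch '[[0,-0.15,-0.4,0,40],[0,0,-0.5,0,40],[0,0,-0.3,0,40],[0,0,-0.2,0,40],[0,0,0,0,40]]' 10; python3 -m inch '[[0,0,-0.15,0,40],[0,0,-0.15,0,40],[0,0,-0.15,0,40],[0,0,0,0,40],[0,0,0,0,40]]'
python3 - <<'E'
from h import *
s=snap('side','s2.png');t=snap('top','t2.png')
cv2.imwrite('pics/a2.png',np.hstack([cv2.resize(s['pixels'][60:135,270:370,::-1],(400,300)),cv2.resize(t['pixels'][150:225,412:512,::-1],(400,300))]))
E
```

```text
clock: 6.25
tool_pos: [0.5246, -0.4638, 0.1339]
eef_rot: [0.767, 0.641, -0.0, -0.001]
contact_force: [0.4, -0.9, -2.8]
opening: 0.674
clock: 6.75
tool_pos: [0.5248, -0.465, 0.124]
eef_rot: [0.768, 0.641, 0.0, 0.0]
contact_force: [-0.7, 0.0, -2.9]
opening: 0.679
```

View pics/a2.png

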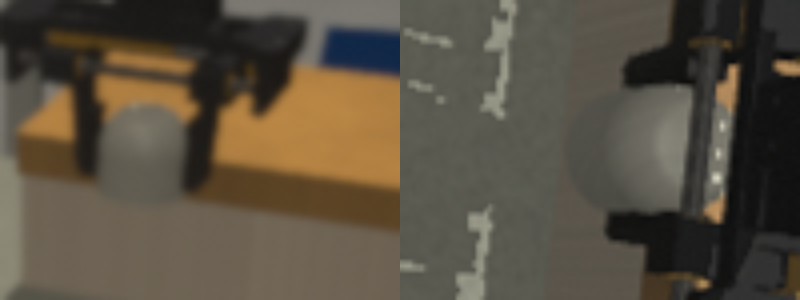

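Top crop shows the dome swinging out at (610,150) away from the box, so it is tilting. Continue lowering.

```bash
python3 -m inch '[[0,0,-0.2,0,40],[0,0,-0.2,0,40],[0,0,-0.2,0,40],[0,0,0,0,40],[0,0,0,0,40]]'
python3 - <<'E'
from h import *
s=snap('side','s3.png');t=snap('top','t3.png')
cv2.imwrite('pics/a3.png',np.hstack([cv2.resize(s['pixels'][60:135,270:370,::-1],(400,300)),cv2.resize(t['pixels'][150:225,412:512,::-1],(400,300))]))
np.set_printoptions(precision=4,suppress=True)
# profile in plane normal to the edge through TCP: coordinates a (away from box), z
c=r.get_state()['tool_pos'];n=np.array([.172,.985]);e=np.array([.985,-.172])
for n_,S in(('top',t),('side',s)):
  W=world(S);w=W[S['range_z']>0];d=w[:,:2]-c[:2];a=d@n;b=d@e
  m=(abs(b)<.006)&(a>-.03)&(a<.08)&(w[:,2]>.06)&(w[:,2]<.2);o=np.argsort(a[m]);print(n_,np.c_[a[m],w[m,2]-c[2]][o][::4]*1000)
E
```

```text
clock: 7.35
tool_pos: [0.5247, -0.4649, 0.1086]
eef_rot: [0.768, 0.641, -0.0, -0.0]
contact_force: [0.0, 0.1, -2.8]
opening: 0.673
top [[-13.7968  22.2927]
 [-11.174   26.6704]
 [-10.2696  25.8872]
 [ -8.7081  25.5086]
 [ -7.9972  26.2745]
 [ -6.9091  24.3541]
 [ -6.032   23.2325]
 [ -4.3461  26.0155]
 [  6.1048  24.7405]
 [  6.7284  23.2057]
 [  7.6881  24.9679]
 [  9.4497  25.1769]
 [ 10.7473  26.5771]
 [ 11.3086  24.3463]
 [ 13.2985  24.91  ]
 [ 14.0177  25.7246]
 [ 14.8792  25.8594]
 [ 15.612   25.0776]
 [ 16.5688  25.9639]
 [ 17.4669  22.2799]
 [ 17.8624  25.7551]
 [ 18.6374  23.5059]
 [ 19.081   24.5109]
 [ 19.8775  21.2501]
 [ 20.56    21.7095]
 [ 20.945   24.2741]
 [ 21.0773  61.5774]
 [ 21.6552  21.1735]
 [ 21.8472  83.4602]
 [ 21.8735  18.6037]
 [ 22.1532  61.6947]
 [ 22.3077  88.5961]
 [ 22.4368  21.7918]
 [ 22.5188  17.7338]
 [ 22.6523  82.2323]
 [ 22.7829  84.068 ]
 [ 22.9013  19.9312]
 [ 23.0664  82.5821]
 [ 23.2385  60.7496]
 [ 23.3266  80.0554]
 [ 23.3658  89.3824]
 [ 23.7807  61.832 ]
 [ 23.8547  85.1183]
 [ 24.0193  90.7951]
 [ 24.4014  16.4479]
 [ 24.7121  60.3812]
[... 819 characters left out ...]
.6934]
 [ 17.9631  73.0243]
 [ 20.3074  20.7628]
 [ 21.062   26.7813]
 [ 21.7415  87.2453]
 [ 22.2237  79.5805]
 [ 22.8164  85.1199]
 [ 23.5763  84.7454]
 [ 23.9186  87.0445]
 [ 24.2044  84.6436]
 [ 24.5921  59.1001]
 [ 25.2259 -16.5958]
 [ 25.4664  58.2552]
 [ 25.8327  63.155 ]
 [ 26.1461  62.5827]
 [ 26.9949 -23.0978]
 [ 27.2558 -21.648 ]
 [ 27.4844  57.6105]
 [ 27.6769  16.5668]
 [ 27.7661  11.2561]
 [ 28.0311  80.6469]
 [ 28.2    -24.4367]
 [ 28.3527 -18.8326]
 [ 28.5664 -24.7172]
 [ 28.8918  -5.7348]
 [ 29.1232   1.0602]
 [ 29.285   -1.5784]
 [ 29.4557 -18.7778]
 [ 29.614    0.4384]
 [ 30.4225   7.0074]
 [ 30.6542 -10.4306]
 [ 31.1894 -14.3772]
 [ 31.8086  -5.9124]
 [ 33.31    -3.3867]]
```

View pics/a3.png

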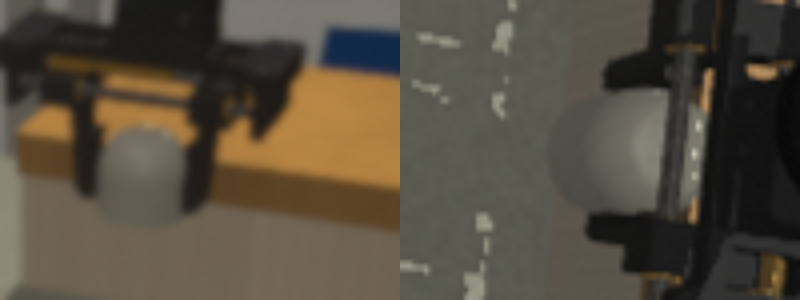

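The cup is still upright: its flat top sits 26 mm above the TCP and its wall at 30 mm. So the rim missed the box edge. Re-measuring the box from the side depth.

```bash
python3 - <<'E'
from h import *
np.set_printoptions(precision=4,suppress=True)
for f in('s','side0','s3'):
  if f=='s':continue
  s=np.load(f'pics/{f}.png.npy',allow_pickle=True).item();W=world(s);w=W[s['range_z']>0]
  for x in(.42,.46,.56,.59):
    m=(abs(w[:,0]-x)<.006)&(w[:,1]<-.43)&(w[:,1]>-.6)&(w[:,2]>.02)&(w[:,2]<.13);q=w[m]
    print(f,x,[(zl,round(float(np.median(q[(q[:,2]>zl)&(q[:,2]<zl+.02),1])),4)) for zl in(.03,.05,.07,.09)],'top front',np.sort(q[q[:,2]>.110,1])[-4:])
for f in('t3',):
  s=np.load(f'pics/{f}.png.npy',allow_pickle=True).item();W=world(s);w=W[s['range_z']>0]
  for x in(.42,.46,.56,.59):
    q=w[(abs(w[:,0]-x)<.006)&(w[:,2]>.1)&(w[:,2]<.13)&(w[:,1]<-.43)];print(f,x,np.sort(q[:,1])[-4:])
E
```

```text
side0 0.42 [(0.03, -0.4743), (0.05, -0.473), (0.07, -0.4717), (0.09, -0.4699)] top front [-0.4678 -0.4668 -0.4664 -0.4662]
side0 0.46 [(0.03, -0.4798), (0.05, -0.4797), (0.07, -0.4791), (0.09, -0.4763)] top front [-0.4754 -0.4753 -0.4748 -0.4746]
side0 0.56 [(0.03, -0.4969), (0.05, -0.4973), (0.07, -0.4965), (0.09, -0.4946)] top front [-0.4941 -0.4938 -0.4925 -0.4906]
side0 0.59 [(0.03, -0.5027), (0.05, -0.5026), (0.07, -0.5011), (0.09, -0.499)] top front [-0.4994 -0.4965 -0.4957 -0.4956]
s3 0.42 [(0.03, -0.4726), (0.05, -0.4732), (0.07, -0.4725), (0.09, -0.469)] top front [-0.4684 -0.468  -0.4673 -0.4641]
s3 0.46 [(0.03, -0.4802), (0.05, -0.4799), (0.07, -0.4776), (0.09, -0.4771)] top front [-0.4761 -0.4749 -0.4733 -0.4729]
s3 0.56 [(0.03, -0.4974), (0.05, -0.4979), (0.07, -0.4983), (0.09, -0.4624)] top front [-0.4597 -0.4595 -0.4589 -0.4579]
s3 0.59 [(0.03, -0.5019), (0.05, -0.5016), (0.07, -0.5005), (0.09, -0.4981)] top front [-0.4988 -0.4987 -0.4981 -0.4976]
t3 0.42 [-0.4688 -0.4687 -0.4682 -0.468 ]
t3 0.46 [-0.4783 -0.4783 -0.4781 -0.4776]
t3 0.56 [-0.4604 -0.4603 -0.4599 -0.4599]
t3 0.59 [-0.5245 -0.5235 -0.5233 -0.5217]
```

```bash
python3 -m inch '[[0,-0.15,0,0,40],[0,0,0,0,40],[0,-0.15,0,0,40],[0,0,0,0,40],[0,0,0,0,40]]'
python3 - <<'E'
from h import *
s=snap('side','s4.png');t=snap('top','t4.png')
cv2.imwrite('pics/a4.png',np.hstack([cv2.resize(s['pixels'][60:135,270:370,::-1],(400,300)),cv2.resize(t['pixels'][150:225,412:512,::-1],(400,300))]))
c=r.get_state()['tool_pos'];n=np.array([.172,.985]);e=np.array([.985,-.172])
W=world(s);w=W[s['range_z']>0];d=w[:,:2]-c[:2];a=d@n;b=d@e
m=(abs(b)<.01)&(a>15e-3)&(a<.05)&(w[:,2]-c[2]<.03)&(w[:,2]>.07)
h=w[m,2]-c[2]
for z in range(-26,28,6): 
  k=abs(h*1000-z)<3; print(z,np.median(a[m][k])*1000 if k.any() else None)
E
```

```text
clock: 7.95
tool_pos: [0.5247, -0.4726, 0.109]
eef_rot: [0.768, 0.641, 0.0, 0.0]
contact_force: [0.5, 0.4, -2.6]
opening: 0.677
-26 26.918147235072517
-20 29.337090572318285
-14 29.208229865256975
-8 27.939826890315732
-2 27.86638514357991
4 28.97594965809461
10 27.233004498278422
16 24.55351920247959
22 22.144494808743044
```

No force even with the cup 15 mm into the box: it's scenery without substance. New plan: set the cup on the bench, regrip just below the dome, then trip its rim on the mat's 3 mm lip. Measure the mat edge while travelling over.

```bash
python3 - <<'E'
from h import *
np.set_printoptions(precision=4,suppress=True)
s=np.load('pics/top0.png.npy',allow_pickle=True).item();W=world(s)
k=(s['pixels'].max(2)<45).astype('uint8');k[:,230:]=0;k[:90]=0
c=max(cv2.findContours(k,0,1)[0],key=cv2.contourArea);b=cv2.boxPoints(cv2.minAreaRect(c));print(b)
# intersect rays with z=.003
K=s['K'];M=R.from_quat(s['attitude']).as_matrix();P=np.array(s['position']);o=[]
for u,v in b:
  d=M@np.array([(u-K[0,2])/K[0,0],-(v-K[1,2])/K[1,1],-1]);o.append((P+d*(.003-P[2])/d[2])[:2])
o=np.array(o);print(o,o.mean(0),[np.linalg.norm(o[i]-o[i-1]) for i in range(4)])
E
python3 -m inch '[[0,0.3,0.6,0,40],[0,0.2,1,-0.6,40],[0,0.3,1,-0.6,40],[0.07,0.9,0,0,40],[0.07,0.95,0,0,40]]' 12;python3 -m inch '[[0.07,0.95,0,0,40],[0.07,0.95,0,0,40],[0.07,0.95,0,0,40],[0.07,0.95,0,0,40],[0.07,0.95,0,0,40]]';python3 -m inch '[[0.07,0.95,0,0,40],[0.07,0.95,0,0,40],[0.07,0.95,0,0,40],[0.07,0.95,0,0,40],[0.07,0.95,0,0,40]]'; python3 -m inch '[[0.07,0.95,0,0,40],[0.07,0.95,0,0,40],[0.07,0.95,0,0,40],[0.07,0.9,0,0,40],[0,0,0,0,40]]'
```

```text
[[ 62.1658 212.8724]
 [ 98.2379  99.951 ]
 [210.3653 135.7695]
 [174.2932 248.6909]]
[[0.4976 0.333 ]
 [0.7336 0.2602]
 [0.6531 0.026 ]
 [0.4177 0.1046]] [0.5755 0.181 ] [np.float64(0.24195933900997038), np.float64(0.2469080100229289), np.float64(0.24770827100414503), np.float64(0.24822875455711413)]
clock: 8.55
tool_pos: [0.529, -0.4058, 0.1765]
eef_rot: [0.807, 0.591, 0.001, 0.002]
contact_force: [0.2, 0.1, -3.2]
opening: 0.677
clock: 9.05
tool_pos: [0.5374, -0.2857, 0.1754]
eef_rot: [0.806, 0.592, 0.001, 0.001]
contact_force: [-0.2, 0.3, -2.2]
opening: 0.676
clock: 9.55
tool_pos: [0.5461, -0.1669, 0.1754]
eef_rot: [0.806, 0.592, 0.001, 0.001]
contact_force: [-0.2, 0.4, -2.1]
opening: 0.677
clock: 10.05
tool_pos: [0.5537, -0.0693, 0.1756]
eef_rot: [0.804, 0.594, 0.002, -0.001]
contact_force: [0.6, 1.0, -2.5]
opening: 0.678
```

```bash
python3 -m inch '[[0.5,0.85,0,0,40],[0.6,0.85,-0.9,0,40],[0,0,-1,0,40],[0,0,-1,0,40],[0,0,-1,0,40]]';python3 -m inch '[[0,0,-1,0,40],[0,0,-0.5,0,40],[0,0,-0.3,0,40],[0,0,-0.15,0,40],[0,0,0,0,40]]'
```

```text
clock: 10.55
tool_pos: [0.5807, -0.0326, 0.0766]
eef_rot: [0.806, 0.591, 0.001, 0.001]
contact_force: [-0.4, -1.0, -1.6]
opening: 0.679
clock: 11.05
tool_pos: [0.5807, -0.0325, 0.0282]
eef_rot: [0.806, 0.591, 0.0, 0.0]
contact_force: [-0.4, -0.5, -2.2]
opening: 0.675
```

```bash
python3 -m inch '[[0,0,-0.08,0,40],[0,0,0,0,40],[0,0,0,0,80],[0,0,0,0,80],[0,0,0,0,80]]';python3 -m inch '[[0,0,0.3,0,80],[0,0,0.22,0,80],[0,0,0,0,40],[0,0,0,0,40],[0,0,0,0,40]]' 6;python3 -m inch '[[0,0,0,0,40],[0,0,0,0,40],[0,0,0,0,40],[0,0,0,0,40],[0,0,0,0,40]]'
python3 - <<'E'
from h import *
s=snap('wrist','w2.png');t=snap('top','t5.png');s=snap('side','s5.png')
cv2.imwrite('pics/a5.png',np.hstack([cv2.resize(s['pixels'][150:300,200:400,::-1],(400,300)),cv2.resize(t['pixels'][100:250,130:330,::-1],(400,300))]))
W=world(s);w=W[s['range_z']>0];k=s['pixels'][s['range_z']>0].max(1)<45
for x in(.59,.61,.63,.65): pass
K=s['K'];M=R.from_quat(s['attitude']).as_matrix();P=np.array(s['position'])
def g(u,v,z=.003):
  d=M@np.array([(u-K[0,2])/K[0,0],-(v-K[1,2])/K[1,1],-1]);return (P+d*(z-P[2])/d[2])[:2]
for p in((199,243),(319,291),(103,332)): print(g(*p))
E
```

```text
clock: 11.55
tool_pos: [0.5807, -0.0324, 0.0262]
eef_rot: [0.806, 0.591, 0.0, 0.0]
contact_force: [0.3, -1.4, 1.1]
opening: 0.904
clock: 12.05
tool_pos: [0.5803, -0.0325, 0.0388]
eef_rot: [0.806, 0.591, 0.0, 0.0]
contact_force: [-0.1, -0.2, 2.3]
opening: 0.675
clock: 12.55
tool_pos: [0.5803, -0.0325, 0.0388]
eef_rot: [0.806, 0.591, 0.0, 0.0]
contact_force: [-0.7, -0.6, 2.7]
opening: 0.68
[0.65249194 0.02075036]
[0.40949988 0.09572232]
[0.722768   0.25639906]
```

View pics/a5.png

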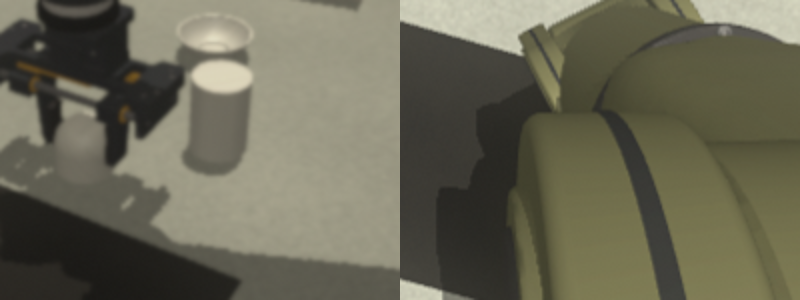

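Side crop shows the cup upright at (80,150), held just under the dome, and facing the mat edge about 40 mm ahead. Slide it to the lip.

```bash
python3 -m inch '[[0.14,0.46,0,0,40],[0.14,0.46,0,0,40],[0.12,0.4,0,0,40],[0,0,0,0,40],[0,0,0,0,40]]';python3 -m inch '[[0.03,0.1,0,0,40],[0.03,0.1,0,0,40],[0.03,0.1,0,0,40],[0.03,0.1,0,0,40],[0,0,0,0,40]]'
```

```text
clock: 13.2
tool_pos: [0.591, 0.0034, 0.0388]
eef_rot: [0.806, 0.592, 0.002, -0.001]
contact_force: [0.3, 2.4, 2.2]
opening: 0.676
clock: 13.7
tool_pos: [0.5916, 0.007, 0.0384]
eef_rot: [0.807, 0.59, -0.003, 0.001]
contact_force: [-1.9, -5.9, 3.3]
opening: 0.675
```

The force of −5.9 N in y says the rim is against the lip. Now follow the tipping arc.

```bash
python3 -m inch '[[0.045,0.15,0.12,0,40],[0.045,0.15,0.13,0,40],[0.055,0.18,0.09,0,40],[0.055,0.18,0.07,0,40],[0,0,0,0,40]]'
python3 - <<'E'
from h import *
s=snap('side','s6.png')
cv2.imwrite('pics/a6.png',cv2.resize(s['pixels'][190:265,190:290,::-1],(600,450)))
E
```

```text
clock: 14.2
tool_pos: [0.5986, 0.0294, 0.0494]
eef_rot: [0.806, 0.592, 0.001, -0.001]
contact_force: [-2.8, -0.8, 4.8]
opening: 0.67
```

View pics/a6.png

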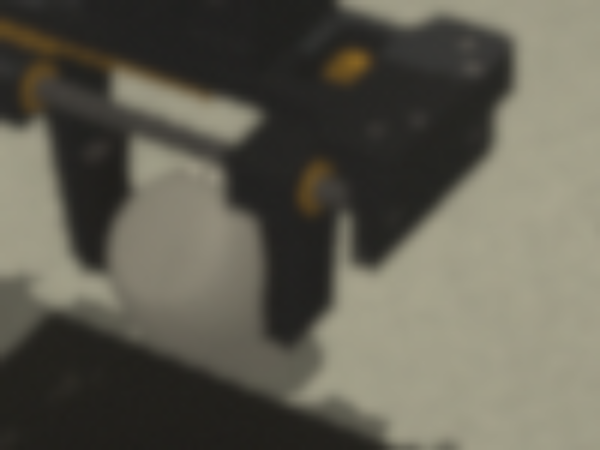

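The dome is leaning toward the camera at (190,250), so it is tipping over the lip. Continue the arc.

```bash
python3 -m inch '[[0.06,0.2,0.08,0,40],[0.06,0.2,0.03,0,40],[0.06,0.2,0,0,40],[0.06,0.2,-0.04,0,40],[0,0,0,0,40]]';python3 -m inch '[[0.06,0.2,-0.06,0,40],[0.06,0.2,-0.08,0,40],[0.06,0.2,-0.08,0,40],[0,0,0,0,40],[0,0,0,0,40]]'
python3 - <<'E'
from h import *
s=snap('side','s7.png')
cv2.imwrite('pics/a7.png',cv2.resize(s['pixels'][190:280,170:290,::-1],(600,450)))
c=r.get_state()['tool_pos'];n=np.array([.293,.956]);e=np.array([.956,-.293])
W=world(s);w=W[s['range_z']>0];d=w[:,:2]-c[:2];a=d@n;b=d@e
m=(abs(b)<.012)&(a>-.03)&(a<.08)&(w[:,2]-c[2]<.04)&(w[:,2]>.006)
for z in range(6,80,6):
  k=abs(w[m,2]*1000-z)<3; print(z,round(np.median(a[m][k])*1000,1) if k.any() else None)
E
```

```text
clock: 14.75
tool_pos: [0.6045, 0.0488, 0.0504]
eef_rot: [0.806, 0.592, 0.001, -0.0]
contact_force: [-0.7, -0.8, -1.3]
opening: 0.66
clock: 15.25
tool_pos: [0.6097, 0.0636, 0.0458]
eef_rot: [0.806, 0.592, 0.001, -0.0]
contact_force: [1.0, 3.1, 4.1]
opening: 0.66
6 32.9
12 None
18 17.4
24 20.9
30 21.6
36 21.4
42 19.8
48 17.6
54 15.5
60 13.0
66 10.5
72 10.9
78 None
```

View pics/a7.png

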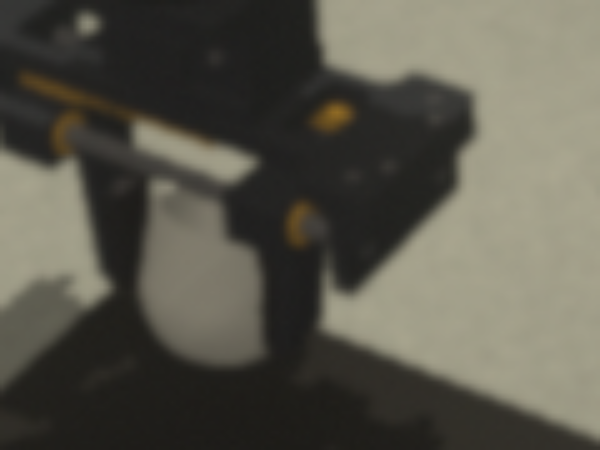

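The cup is now mouth-up, leaning about 20° back, with the dome down on the mat at (210,330). Lift 10 mm, carry to mid-mat and lower.

```bash
python3 -m inch '[[0,0,0.2,0,40],[0.1,0.2,0.3,0,40],[0.2,0.6,0,0,40],[0.25,0.9,0,0,40],[0.25,0.9,0,0,40]]' 8;python3 -m inch '[[0.15,0.6,0,0,40],[0.1,0.24,0,0,40],[0,0,-0.2,0,40],[0,0,-0.16,0,40],[0,0,0,0,40]]'
python3 - <<'E'
from h import *
s=snap('side','s8.png')
cv2.imwrite('pics/a8.png',cv2.resize(s['pixels'][210:330,140:300,::-1],(600,450)))
c=r.get_state()['tool_pos'];n=np.array([.293,.956]);e=np.array([.956,-.293])
W=world(s);w=W[s['range_z']>0];d=w[:,:2]-c[:2];a=d@n;b=d@e
m=(abs(b)<.012)&(a>-.03)&(a<.08)&(w[:,2]-c[2]<.04)&(w[:,2]>.006)
for z in range(6,80,6):
  k=abs(w[m,2]*1000-z)<3; print(z,round(np.median(a[m][k])*1000,1) if k.any() else None)
E
```

```text
clock: 15.8
tool_pos: [0.6291, 0.1286, 0.0577]
eef_rot: [0.807, 0.591, 0.0, -0.0]
contact_force: [-0.6, 0.3, -2.1]
opening: 0.664
clock: 16.3
tool_pos: [0.6342, 0.1458, 0.0476]
eef_rot: [0.807, 0.591, -0.002, 0.0]
contact_force: [-0.1, -1.1, -2.1]
opening: 0.661
6 61.4
12 None
18 17.0
24 19.6
30 20.3
36 21.0
42 19.8
48 17.6
54 15.6
60 13.3
66 11.2
72 9.0
78 None
```

View pics/a8.png

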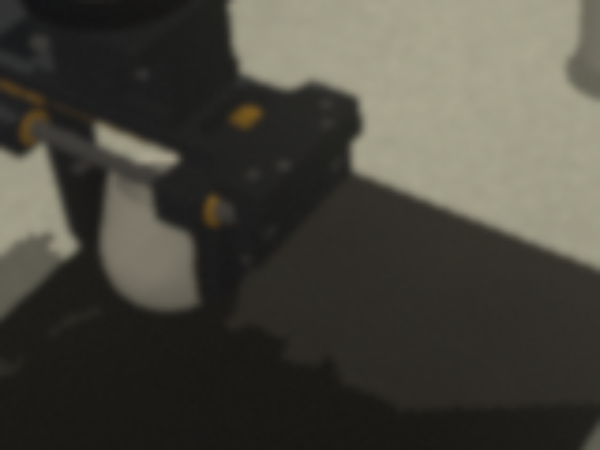

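Mouth-up in hand, dome down at (160,290), and over the mat. Shift about 40 mm nearer mat centre, then lower to contact.

```bash
python3 -m inch '[[-0.4,0.12,0.1,0,40],[-0.6,0.18,0,0,40],[-0.5,0.15,0,0,40],[0,0,-0.1,0,40],[0,0,-0.04,0,40]]';python3 -m inch '[[0,0,-0.04,0,40],[0,0,-0.04,0,40],[0,0,0,0,40],[0,0,0,0,40],[0,0,0,0,40]]'
```

```text
clock: 16.85
tool_pos: [0.5981, 0.1586, 0.0477]
eef_rot: [0.807, 0.591, 0.0, 0.0]
contact_force: [0.9, 1.0, -2.9]
opening: 0.662
clock: 17.35
tool_pos: [0.5979, 0.1592, 0.0459]
eef_rot: [0.807, 0.591, 0.0, 0.0]
contact_force: [1.0, -0.2, -1.6]
opening: 0.657
```

```bash
python3 -m inch '[[0,0,-0.04,0,40],[0,0,0,0,40],[0,0,-0.04,0,40],[0,0,0,0,40],[0,0,0,0,40]]'
```

```text
clock: 17.85
tool_pos: [0.5984, 0.1609, 0.0447]
eef_rot: [0.806, 0.592, 0.002, -0.0]
contact_force: [1.0, 1.3, 5.7]
opening: 0.658
```

Touching the mat (the force turned upward). Release, let it settle, then rise clear.

```bash
python3 -m inch '[[0,0,0,0,62],[0,0,0,0,68],[0,0,0,0,76],[0,0,0,0,84],[0,0,0,0,88]]';python3 -m inch '[[0,0,0,0,88],[0,0,0,0,88],[0,0,0,0,88],[0,0,0,0,88],[0,0,0,0,88]]';python3 -m inch '[[0,0,0.3,0,88],[0,0,0.6,0,88],[0,0,1,0,88],[0,0,1,0,88],[0,0,1,0,88]]';python3 -m inch '[[0,0,1,0,88],[0,0,1,0,88],[0,-0.5,1,0,88],[0,-1,0,0,88],[0,-1,0,0,88]]';python3 -m inch '[[0,-1,0,0,88],[0,-1,0,0,88],[0,-1,0,0,88],[0,-1,0,0,88],[0,0,0,0,88]]'
python3 - <<'E'
from h import *
np.set_printoptions(precision=4,suppress=True)
s=snap('side','s9.png');t=snap('top','t9.png')
cv2.imwrite('pics/a9.png',np.hstack([cv2.resize(s['pixels'][150:384,90:402,::-1],(400,300)),cv2.resize(t['pixels'][50:275,30:330,::-1],(400,300))]))
for S in(t,s):
  W=world(S);w=W[S['range_z']>0];d=w[:,:2]-[.572,.178];m=(np.hypot(*d.T)<.12)&(w[:,2]>.012)&(w[:,2]<.08);q=w[m]
  print(m.sum(),q.min(0),q.max(0),'rim',q[q[:,2]>.047].min(0),q[q[:,2]>.047].max(0))
E
```

```text
clock: 18.35
tool_pos: [0.5974, 0.1591, 0.0436]
eef_rot: [0.806, 0.591, -0.0, 0.0]
contact_force: [-0.2, -0.0, 0.5]
opening: 0.99
clock: 18.85
tool_pos: [0.5976, 0.1593, 0.0438]
eef_rot: [0.806, 0.591, 0.0, 0.0]
contact_force: [-0.1, 0.1, -0.6]
opening: 0.995
clock: 19.35
tool_pos: [0.5977, 0.1594, 0.1436]
eef_rot: [0.806, 0.591, 0.001, 0.0]
contact_force: [0.7, 0.5, 0.0]
opening: 0.997
clock: 19.85
tool_pos: [0.5981, 0.0968, 0.2189]
eef_rot: [0.806, 0.592, 0.002, 0.001]
contact_force: [-0.2, -0.6, -0.1]
opening: 0.995
clock: 20.35
tool_pos: [0.5975, -0.0086, 0.2173]
eef_rot: [0.808, 0.589, -0.001, 0.002]
contact_force: [-0.3, -0.1, 0.3]
opening: 1.0
521 [0.5679 0.1482 0.0124] [0.6268 0.1899 0.0572] rim [0.5689 0.1482 0.047 ] [0.6268 0.1899 0.0572]
1387 [0.5681 0.1302 0.0122] [0.6282 0.1919 0.0579] rim [0.5681 0.1302 0.047 ] [0.6282 0.1918 0.0579]
```

View pics/a9.png

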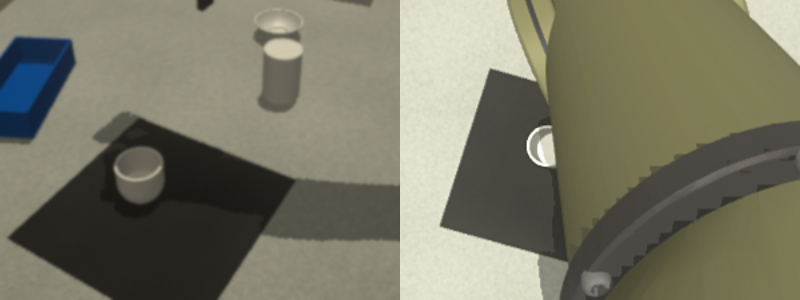

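The cup stands mouth-up on the mat at (140,175) in the side crop. The rim is 60 mm across at z≈0.055 and well inside the edges, and the can and dish are in place.

```bash
python3 -c "
from h import *
s=np.load('pics/s9.png.npy',allow_pickle=True).item();s0=np.load('pics/side0.png.npy',allow_pickle=True).item()
for S in(s0,s):
  w=world(S)[S['range_z']>0]
  for c,a,b in(((.456,-.095),.075,.095),((.486,-.2745),.02,.035)):
    q=w[(np.hypot(w[:,0]-c[0],w[:,1]-c[1])<.06)&(w[:,2]>a)&(w[:,2]<b)];print(q.mean(0).round(4))
r.finish_job()"
```

```text
[ 0.4553 -0.0874  0.0845]
[ 0.4884 -0.2803  0.0266]
[ 0.4551 -0.0872  0.0845]
[ 0.4882 -0.2802  0.0266]
the job is handed in; nothing more can be done
```

The cup is standing mouth-up on the mat, and I handed the job in at about 20 s of the 45 s allowed.

**How it was done:** The tool can't tilt, so I gripped the cup just under the dome and slid it against the mat's 3 mm lip. Following an arc over the lip tipped it between the pads until it was mouth-up, about 20° off upright. I then carried it to mid-mat, lowered it until the force showed contact, and released it there.

**Last checks:**
- **Cup:** the rim is level, about 60 mm across at z ≈ 0.055–0.058. It is centred near (0.598, 0.161), well inside the mat edges.
- **Can and dish:** both are within 0.3 mm of where they started.
- **Gripper:** open and clear of everything. The highest wrist force I saw was about 7 N, read at the end of each move call.

**What failed or disagreed:**
- My first idea, levering the cup on the wooden box's edge, failed. The box gave no contact force even with the cup well inside it, so it is scenery only.
- An automatic outline of the mat came out about 5% too small. I used the corners I read by eye instead.

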